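# Fit the round rotor in the mini-centrifuge

## Task

Fit the round tube rotor into the open mini-centrifuge: lift it off its stand by the finger grip, turn it so that the key on its shaft meets the slot in the drive hub, and lower it, still holding it, until it drops fully home on the hub; then let go. Leave the rectangular strip rotor where it is on its own stand.

Things in the scene. Friction and masses are not known exactly. Their poses are not given: they have to be found in the camera images.
- round_grip (a point): Round tube rotor, loose: grey disc 84 mm across, 12 thick, 8 holes in a circle. Point: centre of the upright grip bar on it (44 along x, 16 thick in y, 40 tall), 32 mm above the disc's underside. Under the disc a 28 mm shaft, 22 long, has one full-length key toward +x (8 wide, to 26 mm from the axis); a pointer tab on the rim marks it. Disc lies on a fixed ring stand 34 tall, inner diameter 62.
- hub_top (a point): Drive hub, fixed, does not turn: aluminium collar 70 mm across, 24 tall, bore 36 across, 24 deep, open on top. One slot 16 wide is cut through its wall, full height, from the bore outwards along +x: the rotor's key goes there. Point: centre of the bore at the collar's top, 79 mm above the table. A rotor at home lies with its disc's underside on this face; key out of line, it rides 22 mm higher.
- centrifuge: Mini-centrifuge, fixed: white housing 160 mm square, 55 tall; origin under its centre, front along -x, the hub on its middle. A guard wall 140 mm across and 20 tall surrounds the hub, lower than it. The clear lid leans open at the back (+x), its edge 130 mm above the table, 170 mm from the hub's axis.
- strip_grip (a point): Strip rotor, loose, not wanted, same grey: rectangular plate 104 mm (x) by 54 (y), 12 thick, two rows of small holes, with the same grip bar, pointer tab and shaft; point: centre of its grip bar. It lies on a ring stand like the other's; which stand is nearer the centrifuge varies. Other things near the stands and centrifuge are under 140 mm tall.
There are look-alikes about, which are no part of the job. Leave any green or yellow look-alike of the part that bears round_grip alone.

How it is judged:
By the outcome, as a careful person would: the job done as asked, in the order asked, and still so for the second after the job is handed in, with the robot touching nothing.
It also fails if it takes over 40 s, if anything falls off the work surface, if the arm or the gripper's body presses on something with over 40 N, if the wrist force passes 120 N, or if a joint passes its speed limit or range.

## Robot

A 6-joint arm with a two-finger parallel gripper is mounted at the origin on the work surface. World frame = base frame: x ahead of the robot, y to its left, z up, the work surface at z = 0. Lengths are in m, angles in rad, forces in N, time in s.
With the tool pointing down it reaches from about 0.35 to 0.85 m from the base axis. Payload 8.1 kg.
Tool frame: the origin (TCP) lies at the very end of the fingers, on their centre line; the grasp point (between the pads) lies 19 mm behind it; z points along the fingers, y is the direction in which the jaws open and shut (so a half turn about z gives the same grasp; the last joint's range is limited). The gripper opens to 85 mm and grips with 20 to 120 N. Pads are 22 mm wide; open, the fingers measure 114 mm over their backs; the gripper's body (76 mm by 85 mm) begins 54 mm behind the grasp point. The pads swing forward as they close: fully open they stand 13 mm farther back than shut.
Start: joints at [1.152, 0.13, 1.488, -0, 1.523, -0.085], TCP at [0.197, 0.567, 0.231] pointing down, gripper open.
Joint ranges: [-2.96, 2.96], [-0.89, 2.26], [0.02, 2.5], [-1.34, 4.48], [0, 2.73], [-2.66, 2.66]. Speed limits (rad/s): [2.39, 2.39, 2.79, 3.14, 3.14, 3.14].

## Interface

Orientations are given as [roll, pitch, yaw] about the fixed x, y, z axes, in that order (R = Rz(yaw) Ry(pitch) Rx(roll)).
In Python, from rig import robot, grab_frame, ticket gives the robot as it stands.
- The arm moves only by the tool drive_tool, never from a script. Its argument "rows" is a list of rows, each an object with "xyz": the shift along the tool's x, y, z as a fraction of full scale, a list of three; "turn": the turn, a rotation vector about the tool's x, y, z as a fraction of full scale, a list of three. A call has 1 to 5 rows; each row shifts and turns the pose as measured when the row begins, along the tool's axes as they then stand; what a row does not reach is not made up. Full scale, the value 1, is 0.3 m for a shift and 30 degrees for a turn. A row lasts 1/10 s, in which the tool goes at most 50 mm and 8.59 degrees, less where a joint would pass 70% of its speed; a pose out of reach is approached as far as the arm can. A call with a number of a shift or a turn outside -1 to 1 is refused whole. A call with a gripper value outside its range is refused whole. "hand" is the closure, from 0 (fully open) to 1 (shut), set as the call begins (left out, the last holds). The fingers move at their own pace and stop on an object; "force" is the grip in N (left out, the last holds). Time passes only in rows, so rows that do not move let the fingers close. It gives the time, the measured TCP pose, the force and the opening at its end, in the units of the state.
- robot.sense(): the state, without advancing time (a new reading comes with each control period).
- grab_frame(name): name is "scene" or "side" or "wrist"; returns a dict with "pixels" (400x640x3 uint8, red, green, blue), "fx", "fy", "cx", "cy" (pixels), "xyz" and "rotation" of the camera in the world. Camera axes: x right, y down, z forward; pixel columns grow to the right and rows downward; lengths in m; the calibration is good to about 2 mm. The wrist camera is an equidistant fisheye: a pixel r from the principal point sees the ray r / f radians off the axis. A picture is of the moment at which its call begins. There is no depth.
- ticket.sign_off(): hands the job in, once; it reports no verdict.
The state is a dict: "clock": time; "joint_positions": joint angles; "joint_vel": joint speeds; "joint_torque": joint torques, N m; "eef_pos": TCP position; "tcp_rot": TCP orientation; "wrist_force": force on the tool from outside, world axes, zero at the start; "ft_torque": the same for the moment, N m; "finger_gap": finger opening in m.
Only numpy, scipy, OpenCV 4.12 (cv2) and the standard library are available. Lean on these libraries where they do the work, as an engineer would, in place of code of your own. Each camera call takes 0.05 s, during which the arm holds its last target. There are 200 camera calls.

## Working session

There is one attempt and no reset: what is moved stays moved. The work goes in short steps, Python scripts to look and compute and a tool call to move; the robot and the scene stay as the last step left them, time stands still between calls to the robot, and variables do not carry over. Pictures are saved under pics/ and viewed, about 8 in all and at most 12, crops included, and the job is handed in when it is done.

Besides the shell and the picture viewer there is one more tool, called after "Call:" by a JSON object that holds its "api" and its "payload", one argument or row to a line. drive_tool: Moves the arm, as the interface text tells. Shift numbers are shares of 0.3 m and turn numbers shares of 30 degrees, none past 1 either way. Its arguments: {"type":"object","properties":{"rows":{"type":"array","items":{"type":"object","properties":{"xyz":{"type":"array","items":{"type":"number"}},"turn":{"type":"array","items":{"type":"number"}}}}},"hand":{"type":"number"},"force":{"type":"number"}},"required":["rows"]}

```bash
mkdir -p pics; ls; cat > h.py <<'E'
import numpy as np, cv2
from rig import robot, grab_frame, ticket
def snap(name,fn):
    f=grab_frame(name); cv2.imwrite('pics/'+fn+'.png',f['pixels'][:,:,::-1]); np.save('pics/'+fn+'.npy',f,allow_pickle=True); return f
def load(fn): return np.load('pics/'+fn+'.npy',allow_pickle=True).item()
def ray(f,u,v,fish=False):
    x=(u-f['cx'])/f['fx'];y=(v-f['cy'])/f['fy']
    if fish:
        r=np.hypot(x,y); s=np.sin(r)/r if r>1e-9 else 1; d=np.array([x*s,y*s,np.cos(r)])
    else: d=np.array([x,y,1.])
    return np.array(f['xyz']),np.array(f['rotation'])@(d/np.linalg.norm(d))
def onz(f,u,v,z,fish=False):
    o,d=ray(f,u,v,fish); return o+d*(z-o[2])/d[2]
def tri(rs):
    A=0;b=0
    for o,d in rs:
        P=np.eye(3)-np.outer(d,d);A=A+P;b=b+P@o
    p=np.linalg.solve(A,b); return p,[np.linalg.norm((np.eye(3)-np.outer(d,d))@(p-o)) for o,d in rs]
def proj(f,p,fish=False):
    c=np.array(f['rotation']).T@(np.array(p)-np.array(f['xyz']))
    if fish:
        t=np.arctan2(np.hypot(c[0],c[1]),c[2]);h=np.hypot(c[0],c[1]);x,y=c[0]/h*t,c[1]/h*t
    else: x,y=c[:2]/c[2]
    return np.array([x*f['fx']+f['cx'],y*f['fy']+f['cy']])
E
python3 - <<'E'
from h import *
for n in ['scene','side','wrist']:
    f=snap(n,n+'0'); print(n,f['fx'],f['cx'],f['cy'],f['xyz'],f['rotation'])
print(robot.sense())
E
```

```text
pics
scene 512.6923460219278 318.2872355491283 202.84782033709223 [ 1.21077317 -0.25836423  1.03984593] [-2.48190609 -0.00780443  1.32378801]
side 369.9453135514489 317.04609425322906 200.52120998666624 [0.43586279 0.52213597 0.66019557] [-2.33861567 -0.00772507 -3.00186571]
wrist 309.70691628693146 320.88249224457803 198.17256738521002 [0.12849676 0.59017683 0.37273411] [2.8523533  0.00311539 1.23924356]
{'clock': 0.15, 'joint_positions': array([ 1.15160449e+00,  1.31008267e-01,  1.48901891e+00, -8.18911054e-07,
        1.52299755e+00, -8.53903293e-02]), 'joint_vel': array([ 2.39494786e-04, -2.60442538e-03, -3.41574430e-03,  3.18566220e-04,
        1.10427616e-05, -6.06529275e-04]), 'joint_torque': array([ 7.65083751e-04, -5.70057034e+01, -5.01165891e+01, -9.00370151e-05,
        9.32972267e-03,  4.39365238e-05]), 'eef_pos': array([0.19638544, 0.56650872, 0.23047873]), 'tcp_rot': array([-3.14016573e+00, -1.21321561e-04,  2.80779110e+00]), 'wrist_force': array([ 0.13269905, -0.02187123,  0.49008179]), 'ft_torque': array([-0.03562767, -0.07210977,  0.03076791]), 'finger_gap': 0.08555099446515395}
```

View pics/scene0.png

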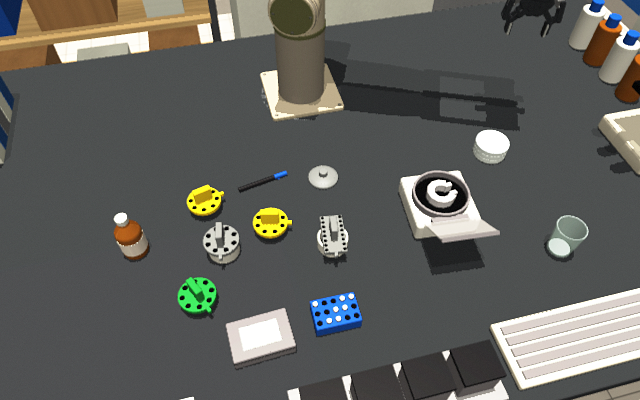

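View pics/side0.png

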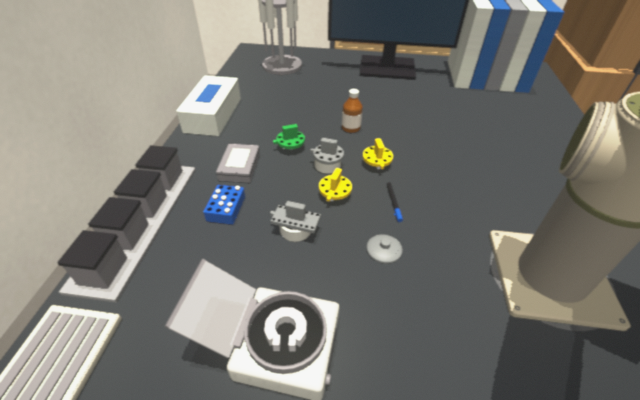

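Candidates: the grey round rotor at scene (221,242) / side (328,152) is the one wanted. The others are the grey strip rotor at (332,235), yellow discs at (205,200) and (270,222), and a green disc at (197,295). The gripper is out of both views. Next is a close crop.

```bash
sed -i 's/^import numpy as np, cv2/import numpy as np, cv2\nfrom scipy.spatial.transform import Rotation as Ro/; s/f=grab_frame(name);/f=grab_frame(name); f["rotation"]=Ro.from_euler("xyz",f["rotation"]).as_matrix();/' h.py
python3 - <<'E'
from h import *
for n in ['scene0','side0']:
    f=load(n); f['rotation']=Ro.from_euler('xyz',f['rotation']).as_matrix(); np.save('pics/'+n+'.npy',f,allow_pickle=True)
def crop(n,u,v,w=64,h=48,s=6):
    im=load(n)['pixels'][v:v+h,u:u+w,::-1]; return cv2.resize(im,None,fx=s,fy=s,interpolation=cv2.INTER_CUBIC)
a=np.vstack([np.hstack([crop('scene0',190,216),crop('side0',298,130)]),np.hstack([cv2.resize(crop('scene0',400,165,88,66,1),(384,288),interpolation=2),cv2.resize(crop('side0',240,285,104,78,1),(384,288),interpolation=2)])])
cv2.imwrite('pics/crop1.png',a)
s,d=load('scene0'),load('side0')
print(tri([ray(s,221,235),ray(d,328,148)]))
print('strip',tri([ray(s,333,228),ray(d,295,212)]))
print('hub',tri([ray(s,441,192),ray(d,286,330)]))
E
```

```text
(array([ 0.51573045, -0.30464694,  0.06089253]), [np.float64(0.001824863288087579), np.float64(0.0018248632880878742)])
strip (array([ 0.55988837, -0.04941505,  0.06262517]), [np.float64(0.002318693977029914), np.float64(0.002318693977029804)])
hub (array([0.5233095 , 0.23315936, 0.06934083]), [np.float64(0.0017991050681494714), np.float64(0.0017991050681493677)])
```

View pics/crop1.png

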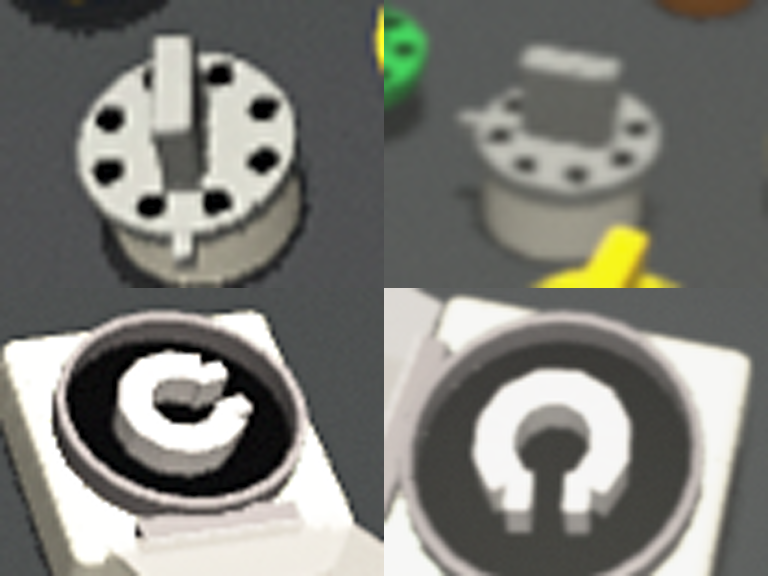

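Scene top-left crop: a round grey disc with 8 holes, grip bar and tab at full pixel (220,259), so this is the wanted rotor. The tab points to about +x. Bottom crops: the hub slot opens to about world +y, so a turn of about 90° is needed. I'll measure this more precisely.

```bash
python3 - <<'E'
from h import *
s,d=load('scene0'),load('side0')
S=lambda c:[(190+x/6-.4,216+y/6-.4) for x,y in c]
D=lambda c:[(298+(x-384)/6-.4,130+y/6-.4) for x,y in c]
for f,c in((s,S([(157,36),(192,36),(189,130),(153,130)])),(d,D([(529,47),(620,58),(615,80),(523,68)]))):
    P=np.array([onz(f,*p,.086) for p in c])[:,:2]; print('bar top',P.round(4).tolist(),P.mean(0))
print('tab',onz(s,*S([(181,255)])[0],.042),onz(d,*D([(463,117)])[0],.042), tri([ray(s,*S([(181,255)])[0]),ray(d,*D([(463,117)])[0])]))
for nm,f,(u0,v0,u1,v1) in(('scene',s,(420,172,462,212)),('side',d,(262,300,312,358))):
    g=cv2.cvtColor(f['pixels'],cv2.COLOR_RGB2GRAY)[v0:v1,u0:u1]
    m=(g>(225)).astype(np.uint8)
    n,l,st,ce=cv2.connectedComponentsWithStats(m); k=1+np.argmax(st[1:,4]); m=(l==k).astype(np.uint8)
    c=max(cv2.findContours(m,cv2.RETR_EXTERNAL,cv2.CHAIN_APPROX_NONE)[0],key=len)[:,0,:]
    P=np.array([onz(f,u+u0,v+v0,.079)[:2] for u,v in c])
    print(nm,g.max(),st[k],len(P))
    best=max((((abs(np.hypot(*(P-q).T)-.035)<.0015).sum(),tuple(q)) for q in np.array(np.meshgrid(np.arange(.49,.56,.001),np.arange(.2,.27,.001))).reshape(2,-1).T))
    q=np.array(best[1]); r=np.hypot(*(P-q).T); inn=P[r<.028]-q; print(best, 'inner contour dir',np.degrees(np.arctan2(*(inn.mean(0)[::-1]))))
    o=np.degrees(np.arctan2(*((P-q).T[::-1]))); print([(int(a),int(b*1000)) for a,b in zip(o,r)][::3])
E
```

```text
bar top [[0.4919, -0.311], [0.4951, -0.2981], [0.5378, -0.3049], [0.5346, -0.3179]] [ 0.51482411 -0.30798842]
bar top [[0.536, -0.3135], [0.4944, -0.3111], [0.4948, -0.2938], [0.5365, -0.2968]] [ 0.51541352 -0.30380497]
tab [ 0.56271368 -0.31748492  0.042     ] [ 0.56674266 -0.31603573  0.042     ] (array([ 0.56537647, -0.31649552,  0.04319653]), [np.float64(0.0018032210213230185), np.float64(0.0018032210213231002)])
scene 255 [  8   8  29  22 333] 112
(np.int64(40), (np.float64(0.523), np.float64(0.23200000000000004))) inner contour dir 102.97134858051746
[(-176, 32), (-161, 33), (-143, 33), (-124, 34), (-108, 33), (-93, 35), (-76, 34), (-64, 34), (-50, 35), (-36, 37), (-26, 34), (-14, 34), (-2, 34), (11, 34), (28, 33), (47, 33), (65, 33), (75, 29), (67, 21), (44, 18), (12, 21), (-9, 22), (-28, 19), (-46, 22), (-75, 20), (-102, 19), (-134, 17), (-161, 18), (174, 15), (148, 16), (122, 17), (114, 25), (119, 31), (129, 31), (141, 27), (152, 32), (165, 31), (179, 32)]
side 247 [  3   8  41  37 774] 176
(np.int64(58), (np.float64(0.526), np.float64(0.23300000000000004))) inner contour dir 67.31398115039902
[(-64, 35), (-54, 33), (-45, 34), (-37, 34), (-25, 34), (-14, 34), (-5, 33), (4, 32), (13, 33), (22, 33), (32, 33), (43, 32), (51, 29), (58, 28), (64, 32), (70, 34), (77, 32), (76, 27), (75, 22), (63, 18), (40, 18), (23, 18), (6, 18), (-9, 19), (-27, 19), (-47, 20), (-63, 19), (-78, 20), (-92, 20), (-110, 19), (-129, 19), (-148, 19), (-164, 18), (178, 18), (162, 18), (140, 18), (124, 20), (116, 24), (113, 29), (118, 32), (126, 34), (130, 30), (141, 27), (145, 32), (156, 31), (166, 32), (177, 34), (-173, 33), (-164, 33), (-155, 34), (-144, 33), (-135, 34), (-124, 35), (-115, 33), (-104, 34), (-95, 34), (-87, 33), (-78, 33), (-69, 34)]
```

```bash
cat >> h.py <<'E'
def plan(x,y,z,yaw,start=None):
    s=robot.sense(); p=np.array(s['eef_pos']); R=Ro.from_euler('xyz',s['tcp_rot'])
    t=np.array([x,y,z]); T=Ro.from_euler('xyz',[np.pi,0,np.radians(yaw)])
    w=(R.inv()*T).as_rotvec(); n=int(max(1,np.ceil(np.linalg.norm(t-p)/.045),np.ceil(np.degrees(np.linalg.norm(w))/8)))
    print('clock',s['clock'],'p',p.round(4),'yaw',np.degrees(s['tcp_rot']).round(2),'n',n)
    for i in range(n):
        R1=R*Ro.from_rotvec(w/n*i); print((R1.inv().apply((t-p)/n)/.3).round(3).tolist(),(np.degrees(w)/n/30).round(3).tolist())
E
python3 -c "
from h import *
plan(.525,.233,.231,95)"
```

```text
clock 0.15 p [0.1964 0.5665 0.2305] yaw [-1.7992e+02 -1.0000e-02  1.6087e+02] n 11
[-0.127, -0.063, -0.0] [-0.0, 0.0, 0.2]
[-0.133, -0.049, -0.0] [-0.0, 0.0, 0.2]
[-0.137, -0.035, -0.0] [-0.0, 0.0, 0.2]
[-0.14, -0.021, -0.0] [-0.0, 0.0, 0.2]
[-0.142, -0.006, -0.0] [-0.0, 0.0, 0.2]
[-0.142, 0.009, -0.0] [-0.0, 0.0, 0.2]
[-0.14, 0.024, -0.0] [-0.0, 0.0, 0.2]
[-0.137, 0.038, -0.0] [-0.0, 0.0, 0.2]
[-0.132, 0.052, -0.0] [-0.0, 0.0, 0.2]
[-0.126, 0.066, -0.0] [-0.0, 0.0, 0.2]
[-0.118, 0.078, -0.0] [-0.0, 0.0, 0.2]
```

Call:
{"api": "drive_tool", "payload": {
  "rows": [
    {"xyz":[-0.127,-0.063,0],"turn":[0,0,0.2]},
    {"xyz":[-0.133,-0.049,0],"turn":[0,0,0.2]},
    {"xyz":[-0.137,-0.035,0],"turn":[0,0,0.2]},
    {"xyz":[-0.14,-0.021,0],"turn":[0,0,0.2]},
    {"xyz":[-0.142,-0.006,0],"turn":[0,0,0.2]}
  ],
  "hand": 0,
  "force": 60
}}

```text
clock: 0.65
eef_pos: [0.3443, 0.4123, 0.2279]
tcp_rot: [-3.137, -0.0, 2.276]
wrist_force: [0.8, 0.7, -1.0]
finger_gap: 0.0854
```

Call:
{"api": "drive_tool", "payload": {
  "rows": [
    {"xyz":[-0.142,0.009,0],"turn":[0,0,0.2]},
    {"xyz":[-0.14,0.024,0],"turn":[0,0,0.2]},
    {"xyz":[-0.137,0.038,0],"turn":[0,0,0.2]},
    {"xyz":[-0.132,0.052,0],"turn":[0,0,0.2]},
    {"xyz":[-0.126,0.066,0],"turn":[0,0,0.2]}
  ]
}}

```text
clock: 1.15
eef_pos: [0.4951, 0.25, 0.2267]
tcp_rot: [-3.136, 0.002, 1.731]
wrist_force: [0.8, -0.1, -0.5]
finger_gap: 0.0856
```

```bash
python3 -c "
from h import *
plan(.525,.233,.231,95)"
```

```text
clock 1.15 p [0.4951 0.25   0.2267] yaw [-1.797e+02  1.400e-01  9.915e+01] n 1
[-0.072, 0.089, -0.015] [-0.01, 0.005, 0.138]
```

```bash
python3 - <<'E'
from h import *
f=snap('wrist','w1'); print(f['xyz'],proj(f,[.525,.233,.079],True))
E
```

```text
[0.48478888 0.3218123  0.36886755] [348.22936213 204.74055662]
```

View pics/w1.png

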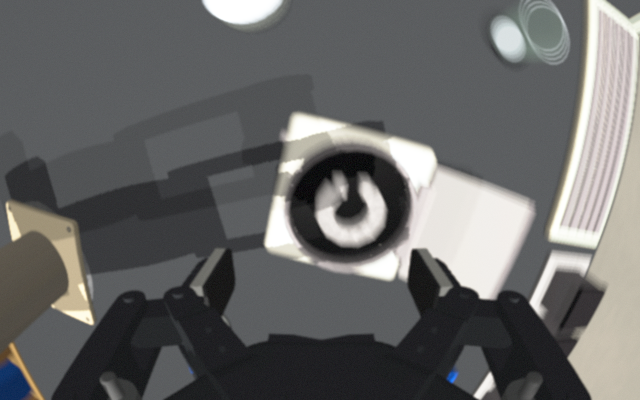

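The hub shows in the wrist picture at about (350,210), with the slot upward near (342,185), but the image is blurred. I'll take a settled frame and rectify it onto the hub-top plane.

```bash
cat >> h.py <<'E'
def rect(f,x,y,z,half,px=8,fish=True):
    """top view on plane z, columns = +x world, rows = -y world, px pixels/mm"""
    n=int(2*half*1000*px); g=(np.arange(n)+.5)/n*2*half-half
    X,Y=np.meshgrid(x+g,y-g); c=(np.stack([X,Y,np.full_like(X,z)],-1)-np.array(f['xyz']))@f['rotation']
    if fish: h=np.hypot(c[...,0],c[...,1]);k=np.arctan2(h,c[...,2])/h
    else: k=1/c[...,2]
    return cv2.remap(f['pixels'],(c[...,0]*k*f['fx']+f['cx']).astype('f4'),(c[...,1]*k*f['fy']+f['cy']).astype('f4'),cv2.INTER_CUBIC)[:,:,::-1].copy()
E
python3 - <<'E'
from h import *
f=snap('wrist','w2')
a=rect(f,.525,.233,.079,.05,5); b=rect(load('side0'),.525,.233,.079,.05,5,False); c=rect(load('scene0'),.525,.233,.079,.05,5,False)
for i in (a,b,c):
    cv2.circle(i,(250,250),175,(0,0,255),1);cv2.circle(i,(250,250),90,(0,255,0),1)
cv2.imwrite('pics/r1.png',cv2.resize(np.hstack([a,b,c]),(798,266),interpolation=cv2.INTER_AREA))
E
```

```text
(no output)
```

View pics/r1.png

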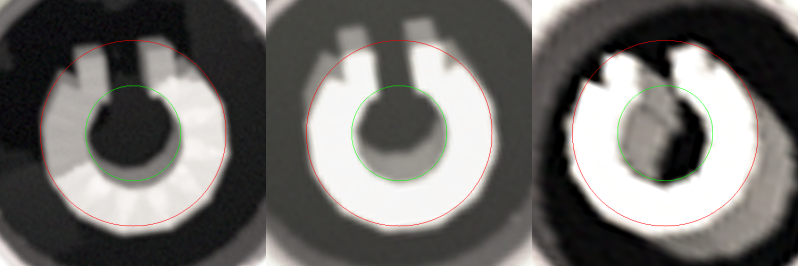

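The slot points at about 98.5° in both the wrist and side views. The hub centre is at about (0.5255, 0.2313), and all three views agree within about 1.5 mm. Now to the round rotor.

```bash
python3 -c "
from h import *
plan(.505,-.306,.22,-7)"
```

```text
clock 1.25 p [0.497  0.2473 0.2264] yaw [-179.72    0.25   98.91] n 14
[-0.13, -0.019, 0.002] [0.0, 0.001, 0.252]
[-0.132, -0.001, 0.002] [0.0, 0.001, 0.252]
[-0.131, 0.016, 0.002] [0.0, 0.001, 0.252]
[-0.127, 0.033, 0.002] [0.0, 0.001, 0.252]
[-0.122, 0.05, 0.002] [0.0, 0.001, 0.252]
[-0.114, 0.065, 0.002] [0.0, 0.001, 0.252]
[-0.105, 0.08, 0.002] [0.0, 0.001, 0.252]
[-0.093, 0.093, 0.002] [0.0, 0.001, 0.252]
[-0.08, 0.104, 0.002] [0.0, 0.001, 0.252]
[-0.066, 0.114, 0.002] [0.0, 0.001, 0.252]
[-0.05, 0.122, 0.002] [0.0, 0.001, 0.252]
[-0.034, 0.127, 0.002] [0.0, 0.001, 0.252]
[-0.017, 0.131, 0.002] [0.0, 0.001, 0.252]
[0.001, 0.132, 0.002] [0.0, 0.001, 0.252]
```

Call:
{"api": "drive_tool", "payload": {
  "rows": [
    {"xyz":[-0.13,-0.019,0],"turn":[0,0,0.25]},
    {"xyz":[-0.132,0,0],"turn":[0,0,0.25]},
    {"xyz":[-0.131,0.016,0],"turn":[0,0,0.25]},
    {"xyz":[-0.127,0.033,0],"turn":[0,0,0.25]},
    {"xyz":[-0.122,0.05,0],"turn":[0,0,0.25]}
  ]
}}

```text
clock: 1.75
eef_pos: [0.4977, 0.0491, 0.2251]
tcp_rot: [-3.136, 0.006, 1.06]
wrist_force: [0.1, 0.7, 0.1]
finger_gap: 0.0852
```

Call:
{"api": "drive_tool", "payload": {
  "rows": [
    {"xyz":[-0.114,0.065,0],"turn":[0,0,0.25]},
    {"xyz":[-0.105,0.08,0],"turn":[0,0,0.25]},
    {"xyz":[-0.093,0.093,0],"turn":[0,0,0.25]},
    {"xyz":[-0.08,0.104,0],"turn":[0,0,0.25]},
    {"xyz":[-0.066,0.114,0],"turn":[0,0,0.25]}
  ]
}}

```text
clock: 2.25
eef_pos: [0.4961, -0.1521, 0.2248]
tcp_rot: [-3.139, 0.008, 0.386]
wrist_force: [-0.2, 0.8, -0.1]
finger_gap: 0.0855
```

Call:
{"api": "drive_tool", "payload": {
  "rows": [
    {"xyz":[-0.05,0.122,0],"turn":[0,0,0.25]},
    {"xyz":[-0.034,0.127,0],"turn":[0,0,0.25]},
    {"xyz":[-0.017,0.131,0],"turn":[0,0,0.25]},
    {"xyz":[0,0.132,0],"turn":[0,0,0.25]},
    {"xyz":[0,0,0],"turn":[0,0,0]}
  ]
}}

```text
clock: 2.75
eef_pos: [0.4929, -0.3169, 0.2234]
tcp_rot: [3.14, 0.009, -0.161]
wrist_force: [-0.8, 1.5, -1.2]
finger_gap: 0.0852
```

```bash
python3 - <<'E'
from h import *
f=snap('wrist','w3'); plan(.515,-.306,.22,-7)
a=rect(f,.515,-.306,.046,.08,4); b=rect(f,.515,-.306,.086,.04,8)
for i in (a,b): cv2.circle(i,(320,320),3,(0,0,255),-1)
cv2.circle(a,(320,320),168,(0,0,255),1)
cv2.imwrite('pics/r2.png',cv2.resize(np.hstack([a,b]),(800,400),interpolation=cv2.INTER_AREA))
E
```

```text
clock 2.8 p [ 0.4932 -0.3149  0.2233] yaw [-179.98    0.55   -8.96] n 1
[0.067, -0.041, 0.01] [-0.001, 0.018, -0.065]
```

View pics/r2.png

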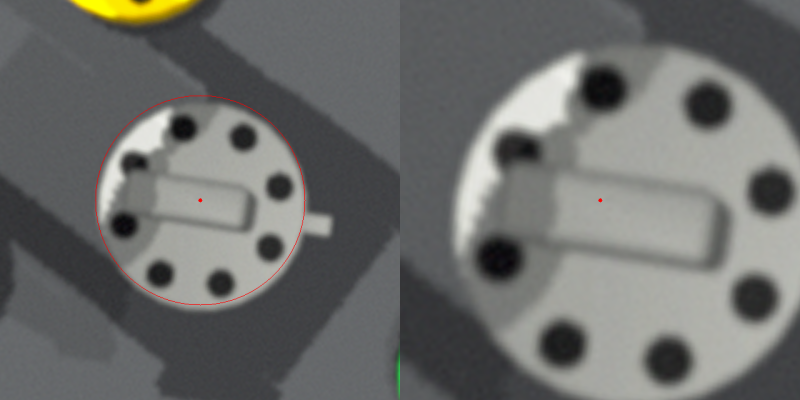

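The rectified view shows the rotor centre at about (0.516, -0.308). The bar's long edges and the tab give a yaw of -9 to -10°. The yellow disc's edge is about 72 mm away in +y, clear of the open fingers. Next is the descent.

```bash
python3 -c "
from h import *
plan(.516,-.308,.12,-9.3)"
```

```text
clock 2.8 p [ 0.4932 -0.3149  0.2233] yaw [-179.98    0.55   -8.96] n 3
[0.025, -0.011, 0.115] [-0.0, 0.006, 0.004]
[0.025, -0.012, 0.115] [-0.0, 0.006, 0.004]
[0.024, -0.012, 0.115] [-0.0, 0.006, 0.004]
```

Call:
{"api": "drive_tool", "payload": {
  "rows": [
    {"xyz":[0.025,-0.011,0.115],"turn":[0,0.006,0.004]},
    {"xyz":[0.025,-0.011,0.115],"turn":[0,0.006,0.004]},
    {"xyz":[0.025,-0.011,0.1],"turn":[0,0.006,0.004]},
    {"xyz":[0,0,0],"turn":[0,0,0]}
  ]
}}

```text
clock: 3.2
eef_pos: [0.5189, -0.3038, 0.1228]
tcp_rot: [-3.14, -0.002, -0.153]
wrist_force: [-0.3, 0.9, -0.5]
finger_gap: 0.0854
```

```bash
python3 -c "
from h import *
plan(.516,-.308,.056,-9.3)"
```

```text
clock 3.2 p [ 0.5189 -0.3038  0.1228] yaw [-1.7992e+02 -1.4000e-01 -8.7700e+00] n 2
[-0.004, 0.008, 0.111] [-0.001, -0.002, 0.009]
[-0.004, 0.008, 0.111] [-0.001, -0.002, 0.009]
```

Call:
{"api": "drive_tool", "payload": {
  "rows": [
    {"xyz":[-0.004,0.008,0.1],"turn":[0,-0.002,0.009]},
    {"xyz":[-0.004,0.006,0.08],"turn":[0,-0.002,0.009]},
    {"xyz":[0,0,0.03],"turn":[0,0,0]},
    {"xyz":[0,0,0],"turn":[0,0,0]}
  ]
}}

```text
clock: 3.6
eef_pos: [0.5188, -0.3043, 0.0638]
tcp_rot: [-3.141, -0.004, -0.152]
wrist_force: [0.9, -0.4, 0.1]
finger_gap: 0.0851
```

```bash
python3 -c "
from h import *
plan(.516,-.308,.056,-9.3)"
```

```text
clock 3.6 p [ 0.5188 -0.3043  0.0638] yaw [-179.96   -0.2    -8.74] n 1
[-0.007, 0.014, 0.026] [-0.001, -0.007, 0.019]
```

Call:
{"api": "drive_tool", "payload": {
  "rows": [
    {"xyz":[-0.009,0.016,0.028],"turn":[0,-0.007,0.02]},
    {"xyz":[-0.005,0.008,0.008],"turn":[0,-0.004,0.015]},
    {"xyz":[0,0,0],"turn":[0,0,0]}
  ]
}}

```text
clock: 3.9
eef_pos: [0.5156, -0.3121, 0.0571]
tcp_rot: [3.14, -0.003, -0.17]
wrist_force: [0.6, 0.3, 1.0]
finger_gap: 0.0855
```

```bash
python3 - <<'E'
from h import *
plan(.516,-.308,.056,-9.3)
f=snap('wrist','w4'); g=snap('side','s4')
a=f['pixels'][100:400,120:520,::-1]; b=cv2.resize(g['pixels'][90:190,270:403,::-1],(400,300),interpolation=2)
cv2.imwrite('pics/c4.png',np.hstack([a,b]))
E
```

```text
clock 3.9 p [ 0.5156 -0.3121  0.0571] yaw [ 1.7989e+02 -1.5000e-01 -9.7700e+00] n 1
[-0.001, -0.014, 0.004] [0.004, -0.005, -0.016]
```

View pics/c4.png

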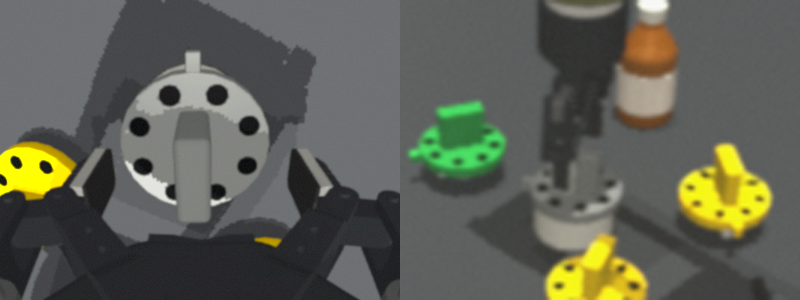

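The grip bar stands between the open fingers, about 4 mm off centre, which matches the measured TCP error. I'll correct that and close.

Call:
{"api": "drive_tool", "payload": {
  "rows": [
    {"xyz":[0,-0.013,0.003],"turn":[0.004,-0.005,-0.012]},
    {"xyz":[0,0,0],"turn":[0,0,0]}
  ]
}}

```text
clock: 4.2
eef_pos: [0.5169, -0.3083, 0.0571]
tcp_rot: [-3.142, -0.001, -0.164]
wrist_force: [-0.0, 0.3, -0.0]
finger_gap: 0.0857
```

Call:
{"api": "drive_tool", "payload": {
  "rows": [
    {"xyz":[0,0,0],"turn":[0,0,0]},
    {"xyz":[0,0,0],"turn":[0,0,0]},
    {"xyz":[0,0,0],"turn":[0,0,0]},
    {"xyz":[0,0,0],"turn":[0,0,0]},
    {"xyz":[0,0,0],"turn":[0,0,0]}
  ],
  "hand": 1,
  "force": 70
}}

```text
clock: 4.7
eef_pos: [0.5173, -0.3082, 0.0577]
tcp_rot: [3.141, -0.002, -0.163]
wrist_force: [1.8, -1.0, -0.2]
finger_gap: 0.0148
```

Call:
{"api": "drive_tool", "payload": {
  "rows": [
    {"xyz":[0,0,0],"turn":[0,0,0]},
    {"xyz":[0,0,0],"turn":[0,0,0]},
    {"xyz":[0,0,0],"turn":[0,0,0]}
  ]
}}

```text
clock: 5.0
eef_pos: [0.5173, -0.3082, 0.0576]
tcp_rot: [3.141, -0.002, -0.163]
wrist_force: [-0.3, -0.3, 0.7]
finger_gap: 0.0146
```

Call:
{"api": "drive_tool", "payload": {
  "rows": [
    {"xyz":[0,0,-0.05],"turn":[0,0,0]},
    {"xyz":[0,0,-0.1],"turn":[0,0,0]},
    {"xyz":[0,0,-0.13],"turn":[0,0,0]},
    {"xyz":[0,0,-0.13],"turn":[0,0,0]},
    {"xyz":[0,0,-0.1],"turn":[0,0,0]}
  ]
}}

```text
clock: 5.5
eef_pos: [0.5126, -0.3051, 0.2109]
tcp_rot: [-3.135, 0.012, -0.163]
wrist_force: [1.1, -0.3, -1.1]
finger_gap: 0.0148
```

Call:
{"api": "drive_tool", "payload": {
  "rows": [
    {"xyz":[0,0,-0.05],"turn":[0,0,0]},
    {"xyz":[0,0,0],"turn":[0,0,0]}
  ]
}}

```text
clock: 5.7
eef_pos: [0.515, -0.3068, 0.2352]
tcp_rot: [-3.14, 0.002, -0.163]
wrist_force: [-0.1, 0.2, -1.9]
finger_gap: 0.0151
```

```bash
python3 - <<'E'
from h import *
f=snap('wrist','w5'); s=robot.sense(); print(s['wrist_force'],s['finger_gap'])
g=snap('side','s5'); 
cv2.imwrite('pics/c5.png',np.hstack([f['pixels'][80:380,120:520,::-1],cv2.resize(g['pixels'][40:190,240:440,::-1],(400,300),interpolation=2)]))
plan(.524,.231,.205,99)
E
```

```text
[-0.48194544 -1.38706948 -1.32259206] 0.015062838191954904
clock 5.8 p [ 0.5141 -0.3062  0.2319] yaw [-179.82    0.32   -9.35] n 14
[-0.018, -0.127, 0.007] [-0.001, 0.0, -0.258]
[-0.001, -0.128, 0.007] [-0.001, 0.0, -0.258]
[0.016, -0.127, 0.007] [-0.001, 0.0, -0.258]
[0.033, -0.124, 0.007] [-0.001, 0.0, -0.258]
[0.049, -0.118, 0.007] [-0.001, 0.0, -0.258]
[0.065, -0.11, 0.007] [-0.001, 0.0, -0.258]
[0.079, -0.101, 0.007] [-0.001, 0.0, -0.258]
[0.092, -0.089, 0.006] [-0.001, 0.0, -0.258]
[0.103, -0.076, 0.006] [-0.001, 0.0, -0.258]
[0.112, -0.061, 0.006] [-0.001, 0.0, -0.258]
[0.12, -0.046, 0.006] [-0.001, 0.0, -0.258]
[0.125, -0.029, 0.006] [-0.001, 0.0, -0.258]
[0.127, -0.012, 0.006] [-0.001, 0.0, -0.258]
[0.128, 0.005, 0.006] [-0.001, 0.0, -0.258]
```

View pics/c5.png

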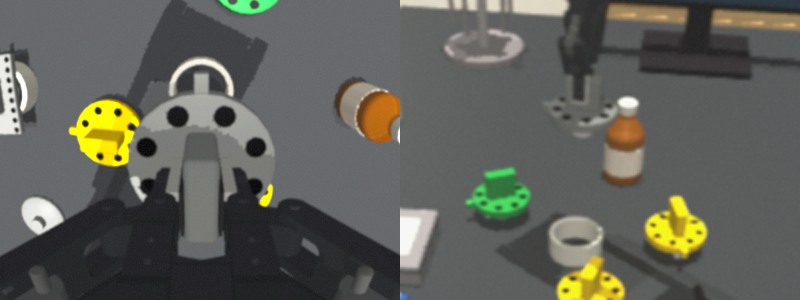

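The rotor is lifted with its tab along tool +x, and the stand is empty. Moving it to the hub.

Call:
{"api": "drive_tool", "payload": {
  "rows": [
    {"xyz":[-0.018,-0.127,0],"turn":[0,0,-0.258]},
    {"xyz":[0,-0.128,0],"turn":[0,0,-0.258]},
    {"xyz":[0.016,-0.127,0],"turn":[0,0,-0.258]},
    {"xyz":[0.033,-0.124,0],"turn":[0,0,-0.258]},
    {"xyz":[0.049,-0.118,0],"turn":[0,0,-0.258]}
  ]
}}

```text
clock: 6.3
eef_pos: [0.5113, -0.111, 0.222]
tcp_rot: [-3.124, 0.012, 0.527]
wrist_force: [0.2, -0.3, -1.9]
finger_gap: 0.0151
```

Call:
{"api": "drive_tool", "payload": {
  "rows": [
    {"xyz":[0.065,-0.11,0],"turn":[0,0,-0.258]},
    {"xyz":[0.079,-0.101,0],"turn":[0,0,-0.258]},
    {"xyz":[0.092,-0.089,0],"turn":[0,0,-0.258]},
    {"xyz":[0.103,-0.076,0],"turn":[0,0,-0.258]},
    {"xyz":[0.112,-0.061,0],"turn":[0,0,-0.258]}
  ]
}}

```text
clock: 6.8
eef_pos: [0.5025, 0.0891, 0.213]
tcp_rot: [-3.103, 0.002, 1.231]
wrist_force: [0.8, 0.2, -2.2]
finger_gap: 0.0148
```

Call:
{"api": "drive_tool", "payload": {
  "rows": [
    {"xyz":[0.12,-0.046,0],"turn":[0,0,-0.258]},
    {"xyz":[0.125,-0.029,0],"turn":[0,0,-0.258]},
    {"xyz":[0,0,0],"turn":[0,0,0]}
  ]
}}

```text
clock: 7.1
eef_pos: [0.4955, 0.1728, 0.2074]
tcp_rot: [-3.094, -0.008, 1.521]
wrist_force: [1.3, -0.8, -2.0]
finger_gap: 0.015
```

```bash
python3 -c "
from h import *
plan(.5255,.231,.205,98.5)"
```

```text
clock 7.1 p [0.4955 0.1728 0.2074] yaw [-177.27   -0.47   87.13] n 2
[0.099, 0.045, 0.003] [-0.045, -0.012, -0.189]
[0.094, 0.055, 0.003] [-0.045, -0.012, -0.189]
```

Call:
{"api": "drive_tool", "payload": {
  "rows": [
    {"xyz":[0.099,0.045,0],"turn":[-0.045,-0.012,-0.19]},
    {"xyz":[0.094,0.055,0],"turn":[-0.045,-0.012,-0.19]},
    {"xyz":[0,0,0],"turn":[0,0,0]},
    {"xyz":[0,0,0],"turn":[0,0,0]}
  ]
}}

```text
clock: 7.5
eef_pos: [0.522, 0.2308, 0.1983]
tcp_rot: [-3.13, 0.004, 1.725]
wrist_force: [-0.7, 0.2, -1.3]
finger_gap: 0.0148
```

```bash
python3 -c "
from h import *
plan(.5255,.231,.16,98.5)"
```

```text
clock 7.5 p [0.522  0.2308 0.1983] yaw [-179.36    0.23   98.85] n 1
[-0.001, 0.013, 0.127] [-0.021, 0.008, 0.011]
```

Call:
{"api": "drive_tool", "payload": {
  "rows": [
    {"xyz":[0,0.011,0.06],"turn":[-0.02,0.008,0.008]},
    {"xyz":[0,0,0.06],"turn":[-0.01,0,0]},
    {"xyz":[0,0,0],"turn":[0,0,0]},
    {"xyz":[0,0,0],"turn":[0,0,0]}
  ]
}}

```text
clock: 7.9
eef_pos: [0.523, 0.2266, 0.1582]
tcp_rot: [-3.14, 0.002, 1.712]
wrist_force: [0.4, -0.7, -1.5]
finger_gap: 0.0147
```

```bash
python3 - <<'E'
from h import *
plan(.5255,.2313,.14,98.5)
f=snap('wrist','w6'); g=snap('side','s6'); 
cv2.imwrite('pics/c6.png',np.hstack([f['pixels'][60:360,120:520,::-1],cv2.resize(g['pixels'][250:400,190:390,::-1],(400,300),interpolation=2)]))
E
```

```text
clock 7.9 p [0.523  0.2266 0.1582] yaw [-1.799e+02  1.000e-01  9.809e+01] n 1
[0.015, 0.01, 0.061] [-0.003, 0.003, -0.014]
```

View pics/c6.png

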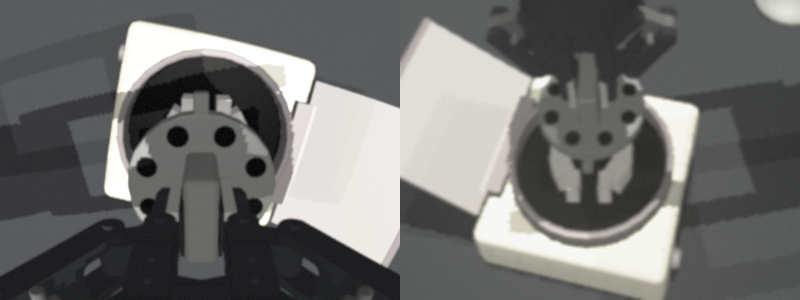

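The tab and key line up with the slot in both views (wrist crop: tab at (202,103), slot at (205,105)). I'll centre the rotor and lower it in small steps.

Call:
{"api": "drive_tool", "payload": {
  "rows": [
    {"xyz":[0.018,0.01,0.03],"turn":[0,0,-0.012]},
    {"xyz":[0,0,0.025],"turn":[0,0,0]},
    {"xyz":[0,0,0],"turn":[0,0,0]},
    {"xyz":[0,0,0],"turn":[0,0,0]}
  ]
}}

```text
clock: 8.4
eef_pos: [0.5271, 0.2333, 0.143]
tcp_rot: [3.139, 0.001, 1.719]
wrist_force: [0.4, -0.5, -2.3]
finger_gap: 0.0147
```

```bash
python3 -c "
from h import *
plan(.5255,.2323,.1026,98.5)"
```

```text
clock 8.4 p [0.5271 0.2333 0.143 ] yaw [1.7988e+02 6.0000e-02 9.8460e+01] n 1
[-0.002, -0.006, 0.135] [0.004, 0.002, -0.001]
```

Call:
{"api": "drive_tool", "payload": {
  "rows": [
    {"xyz":[-0.003,-0.005,0.03],"turn":[0.003,0,0]},
    {"xyz":[0,0,0.025],"turn":[0,0,0]},
    {"xyz":[0,0,0.02],"turn":[0,0,0]},
    {"xyz":[0,0,0],"turn":[0,0,0]}
  ]
}}

```text
clock: 8.8
eef_pos: [0.5254, 0.2321, 0.1185]
tcp_rot: [3.141, 0.001, 1.719]
wrist_force: [-0.2, 0.3, -1.6]
finger_gap: 0.0154
```

The TCP is below the riding height of 0.1246 with no contact force, so the key is in the slot.

Call:
{"api": "drive_tool", "payload": {
  "rows": [
    {"xyz":[0,0,0.02],"turn":[0,0,0]},
    {"xyz":[0,0,0.015],"turn":[0,0,0]},
    {"xyz":[0,0,0.01],"turn":[0,0,0]},
    {"xyz":[0,0,0],"turn":[0,0,0]}
  ]
}}

```text
clock: 9.2
eef_pos: [0.5254, 0.232, 0.1036]
tcp_rot: [-3.142, 0.001, 1.719]
wrist_force: [-0.7, -0.2, -2.0]
finger_gap: 0.015
```

Call:
{"api": "drive_tool", "payload": {
  "rows": [
    {"xyz":[0,0,0.01],"turn":[0,0,0]},
    {"xyz":[0,0,0],"turn":[0,0,0]}
  ]
}}

```text
clock: 9.4
eef_pos: [0.5265, 0.2323, 0.1035]
tcp_rot: [3.139, 0.001, 1.719]
wrist_force: [-0.4, 0.4, -1.6]
finger_gap: 0.0147
```

Call:
{"api": "drive_tool", "payload": {
  "rows": [
    {"xyz":[-0.002,0,0.01],"turn":[0,0,0]},
    {"xyz":[0,0,0.008],"turn":[0,0,0]},
    {"xyz":[0,0,0],"turn":[0,0,0]}
  ]
}}

```text
clock: 9.7
eef_pos: [0.5282, 0.2326, 0.1033]
tcp_rot: [3.135, -0.0, 1.719]
wrist_force: [0.9, -0.1, -1.9]
finger_gap: 0.0151
```

Call:
{"api": "drive_tool", "payload": {
  "rows": [
    {"xyz":[0,-0.008,0],"turn":[0.01,0,0]},
    {"xyz":[0,0,0.006],"turn":[0,0,0]},
    {"xyz":[0,0,0],"turn":[0,0,0]}
  ]
}}

```text
clock: 10.0
eef_pos: [0.5262, 0.2324, 0.1027]
tcp_rot: [3.139, -0.001, 1.719]
wrist_force: [-0.8, -0.3, -0.8]
finger_gap: 0.0152
```

```bash
python3 - <<'E'
from h import *
s=robot.sense(); print(s['eef_pos'],s['tcp_rot'],s['wrist_force'],s['ft_torque'])
g=snap('side','s7'); h=snap('scene','sc7')
cv2.imwrite('pics/c7.png',np.hstack([cv2.resize(h['pixels'][150:240,390:510,::-1],(400,300),interpolation=2),cv2.resize(g['pixels'][280:385,220:360,::-1],(400,300),interpolation=2)]))
E
```

```text
[0.52617576 0.23239541 0.10265888] [ 3.13931051e+00 -6.86252154e-04  1.71893974e+00] [-0.80943607 -0.28450308 -0.79990291] [0.0008229  0.13397018 0.02708299]
```

View pics/c7.png

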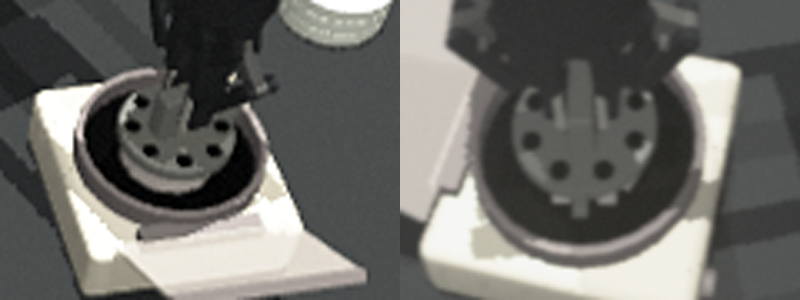

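Disc appears seated on the collar with the tab between the slot ears. The TCP is at 0.1027 and the predicted home is 0.1026. I'll release.

Call:
{"api": "drive_tool", "payload": {
  "rows": [
    {"xyz":[0,0,0],"turn":[0,0,0]},
    {"xyz":[0,0,0],"turn":[0,0,0]},
    {"xyz":[0,0,0],"turn":[0,0,0]},
    {"xyz":[0,0,0],"turn":[0,0,0]},
    {"xyz":[0,0,0],"turn":[0,0,0]}
  ],
  "hand": 0
}}

```text
clock: 10.6
eef_pos: [0.5261, 0.2322, 0.1013]
tcp_rot: [3.14, -0.0, 1.719]
wrist_force: [-0.1, 1.1, -0.2]
finger_gap: 0.085
```

Call:
{"api": "drive_tool", "payload": {
  "rows": [
    {"xyz":[0,0,-0.05],"turn":[0,0,0]},
    {"xyz":[0,0,-0.1],"turn":[0,0,0]},
    {"xyz":[0,0,-0.15],"turn":[0,0,0]},
    {"xyz":[0,0,-0.15],"turn":[0,0,0]},
    {"xyz":[0,0,0],"turn":[0,0,0]}
  ]
}}

```text
clock: 11.1
eef_pos: [0.5245, 0.2317, 0.2435]
tcp_rot: [-3.141, 0.0, 1.719]
wrist_force: [0.3, 0.4, 1.5]
finger_gap: 0.0854
```

Call:
{"api": "drive_tool", "payload": {
  "rows": [
    {"xyz":[-0.16,0,0],"turn":[0,0,0]},
    {"xyz":[-0.16,0,0],"turn":[0,0,0]},
    {"xyz":[-0.16,0,0],"turn":[0,0,0]},
    {"xyz":[0,0,0],"turn":[0,0,0]},
    {"xyz":[0,0,0],"turn":[0,0,0]}
  ]
}}

```text
clock: 11.6
eef_pos: [0.5485, 0.0863, 0.252]
tcp_rot: [3.131, -0.0, 1.722]
wrist_force: [0.4, 0.8, 0.2]
finger_gap: 0.0853
```

```bash
python3 - <<'E'
from h import *
w=snap('wrist','w8');g=snap('side','s8'); h=snap('scene','sc8')
cv2.imwrite('pics/c8.png',np.hstack([cv2.resize(h['pixels'][150:240,390:510,::-1],(400,300),interpolation=2),cv2.resize(g['pixels'][280:385,220:360,::-1],(400,300),interpolation=2)]))
E
```

```text
(no output)
```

View pics/c8.png

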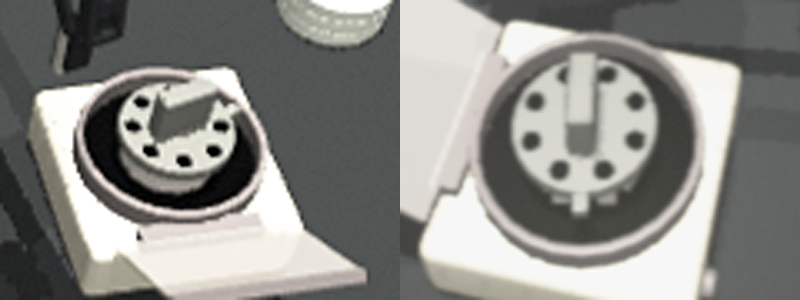

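```bash
python3 - <<'E'
from h import *
s,d=load('sc8'),load('s8')
print(tri([ray(s,444.5,178.7),ray(d,283.4,310.5)]))
for z in(.131,.153): print(z,proj(s,[.5255,.2313,z]),proj(d,[.5255,.2313,z]))
print(ticket.sign_off())
E
```

```text
(array([0.52613142, 0.22866631, 0.12422695]), [np.float64(0.0011997416157824522), np.float64(0.001199741615782364)])
0.131 [446.45501261 176.71215925] [283.85728144 309.40574903]
0.153 [448.41235234 170.48627937] [283.07540481 302.02910275]
the job is handed in; nothing more can be done
None
```

The round tube rotor is fitted in the mini-centrifuge hub and released, and the job is handed in at about 12 s on the clock, well inside 40 s. I lifted it by the grip bar and turned it about 108° to line the key up with the slot. I then lowered it while holding it, until it stopped, then opened the gripper and backed off.

**Seating depth:** with the rotor held, the TCP came down to 0.1027 m. I had predicted 0.1026 m for home and 0.1246 m if it were riding on the hub, so it is home.

**Seen after release:** both cameras show the disc on the collar with the pointer tab over the slot. The bar top triangulates to about 0.124 m, against 0.131 m expected at home and 0.153 m if riding high. That is 7 mm low, which I put down to rough pixel picks.

**Disagreements:** the wrist force showed no clear contact at home and never read more than about 2.5 N. Seating therefore rests on height and the pictures. The last few millimetres also took a small sideways correction of about 2 mm.

**Left alone:** I did not touch the strip rotor or the yellow and green look-alikes, but I took no close look at them at the end.

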